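# Eject a tile from the trimming jig and lay it on the empty bat

### The arm

A 6-joint arm with a two-finger parallel gripper is mounted at the origin on the work surface. World frame = base frame: x ahead of the robot, y to its left, z up, the work surface at z = 0. Lengths are in m, angles in rad, forces in N, time in s.
With the tool pointing down it reaches from about 0.25 to 0.725 m from the base axis. Payload 4 kg.
Tool frame: the origin (TCP) lies between the finger pads; the fingertips stand 19 mm ahead of it and the grasp point (between the pads) is the TCP; z points along the fingers, y is the direction in which the jaws open and shut (so a half turn about z gives the same grasp; the last joint's range is limited). The gripper opens to 85 mm and grips with 20 to 120 N. Pads are 22 mm wide; open, the fingers measure 114 mm over their backs; the gripper's body (76 mm by 85 mm) begins 54 mm behind the grasp point. The pads swing forward as they close: fully open they stand 13 mm farther back than shut.
Start: joints at [1.148, 0.241, 0.005, 1.335, 0, 1.571], TCP at [0.205, 0.456, 0.25] pointing down, gripper open.
Joint ranges: [-2.72, 2.72], [-1.05, 1.87], [-1.09, 1.28], [-1.99, 2.15], [-1.42, 1.44], [-3.14, 3.14]. Speed limits (rad/s): [2.79, 2.79, 3.14, 3.14, 3.14, 3.14].

### API

Orientations are given as a 3x3 rotation matrix whose columns are the frame's x, y, z axes.
In Python, from cell import bot, get_image gives the robot as it stands.
- The arm moves only by the tool send_rows, never from a script. Its argument "increments" is text: rows parted by semicolons, each of 7 numbers parted by spaces: the turn, a rotation vector about the tool's x, y, z in degrees, then the shift along the tool's x, y, z in cm, then the finger opening in cm, from 0 to 8.54. A call has 1 to 12 rows; each row is the pose to reach, as a shift and turn from the pose commanded when the call began, along the tool's axes at that moment; what a row does not reach only later rows make up. A row lasts 1/8 s, in which the tool goes at most 62.5 mm and 10.7 degrees, less where a joint would pass 70% of its speed; a pose out of reach is approached as far as the arm can. A call with a gripper value outside its range is refused whole. The fingers move at their own pace and stop on an object; "grip_force" is the grip in N (left out, the last holds). Time passes only in rows, so rows that repeat a pose let the fingers close. It gives the time, the measured TCP pose, the force and the opening at its end, in the units of the state.
- bot.read_state(): the state, without advancing time (a new reading comes with each control period).
- get_image(name): name is "side" or "top" or "wrist"; returns a dict with "frame" (400x640x3 uint8, red, green, blue), "z_map" (400x640 float32, m along the optical axis (not along the pixel's ray), 0 where there is no reading), "fx", "fy", "cx", "cy" (pixels), "world_from_camera" (4x4, takes a point from camera to world coordinates); the wrist camera has in their place "hand_eye" (4x4, takes a point from camera to tool coordinates, whose origin is the TCP and whose axes are the flange's). Camera axes: x right, y down, z forward; pixel columns grow to the right and rows downward; lengths in m; the calibration is good to about 2 mm. A picture is of the moment at which its call begins: read the wrist's pose just before it.
- bot.hand_in(): hands the job in, once; it reports no verdict.
The state is a dict: "clock": time; "joint_positions": joint angles; "qd": joint speeds; "joint_torque": joint torques, N m; "eef_pos": TCP position; "eef_rot": TCP orientation; "ft_force": force on the tool from outside, world axes, zero at the start; "ft_torque": the same for the moment, N m; "finger_gap": finger opening in m.
Only numpy, scipy, OpenCV 4.12 (cv2) and the standard library are available. Lean on these libraries where they do the work, as an engineer would, in place of code of your own. Each camera call takes 0.05 s, during which the arm holds its last target.

### The job

Swing the jig's brass hold-down arm right clear of the tile, to either side, then press the red ejector lever fully down so that the tile rises out of its pocket by itself. Take the raised tile and lay it gently, face up, flat and lengthwise in the middle of the empty blue bat, and let go. Leave the pots, jars and tools around it standing where they are.

Things in the scene. Friction and masses are not known exactly. Their poses are not given: they have to be found in the camera images.
- jig: Green tile-trimming jig fixed to the table, 183 x 100 mm, 62 mm high. Origin on the table; x along the block (x -55 to +128 mm, y +-50 mm), z up; red lever at the -x end, hold-down pivot at the +x end. Pocket 134 x 60 mm, long side along x, centred at x = +30 mm, y = 0. Stands at one of three places (left, middle, right), lever end towards the robot, turned up to 0.4 rad.
- tile_center (a point): Centre (half-way up) of the loose terracotta tile with a blue and white glazed top: 130 mm long (x), 56 mm wide (y), 30 mm thick (z, up), 0.3 to 0.55 kg. At the start it sits in the jig's pocket, along the jig's x, its top 2 mm below the jig's top, where it can not be gripped. Raised, its top is 30 mm above the jig's top, its underside level with it.
- holddown (a joint): Angle (rad) of the hold-down arm about its upright pivot at x = +114 mm, y = 0 in the jig's frame. 0: over the tile, pointing along the jig's -x; positive: tip swings to the jig's +y side; negative: to -y; stops at +-1.75. Clear of the tile beyond +-1.2. Starts within +-0.35, stays where left (about 1 N at the knob). While over the tile it keeps the tile from rising.
- holddown_knob (a point): Middle of the black upright knob near the tip of the brass hold-down arm: knob 16 mm in diameter, 32 mm tall, its axis upright and 64 mm from the pivot; this point is 89 mm above the table, the knob from 73 to 105 mm. The arm under it is 12 mm wide, 65 to 73 mm above the table.
- ejector (a joint): Angle of the red ejector lever at the jig's -x end, rad: 0 up (start), 0.55 fully down. Pushed down at its red pad, about 10 to 17 N; it stays down when left. It drives the pocket's floor.
- ejector_pad (a point): Middle of the upper face of the lever's red pad (34 mm along the lever, 32 mm across). At the start it is about 62 mm above the table and at x = -123 mm, y = 0 in the jig's frame; fully down about 28 mm above the table at x = -120 mm. The lever turns about a level axis at x = -62 mm, 45 mm above the table.
- lift (a joint): Rise of the pocket's floor, which carries the tile, m: 0 at the start, 0.032 with the lever fully down. It stays up under the tile.
- bat_free: The empty blue bat, where the tile goes: a plate 170 mm long (x) x 110 mm wide (y), 12 mm thick, fixed to the table; origin at the centre of its underside, z up; at another of the three places, turned up to 0.4 rad either way.
- bat_used: The other blue bat, the same size, at the third place; a bowl stands on it.
- bowl: Grey clay bowl on the other bat, 108 mm across, 65 mm high; origin at the centre of its underside. Not to be moved.
- jar: Amber glaze jar with a white lid, 58 mm across, 95 mm high, between two of the three places; origin at the centre of its underside. Not to be moved.
- cup: Blue cup, 60 mm across, 85 mm high, between two of the three places; origin at the centre of its underside. Not to be moved.
- vase: Terracotta vase, 92 mm across, 185 mm high, behind the three places; origin at the centre of its underside. Not to be moved.
- bottle: White bottle, 66 mm across, 170 mm high, behind the three places; origin at the centre of its underside. Not to be moved.
- pot: Round aluminium water tub without handles, 90 mm across, 75 mm high, in front of the places, towards the robot; origin at the centre of its underside. Not to be moved.
- spatula: Wooden spatula lying in front of the places, 170 mm long along its x, under 30 mm high; origin on the table near its middle. Not to be moved.
Things that resemble listed ones, but are neither listed nor needed, are in the scene too. Of the things like the part that bears tile_center, leave any that is turquoise; of the rest the larger one is meant.

How it is judged:
By the outcome, as a careful person would: the job done as asked, in the order asked, and still so for the second after the job is handed in, with the robot touching nothing.
It also fails if it takes over 72 s, if anything falls off the work surface, if the arm or the gripper's body presses on something with over 40 N, if the wrist force passes 120 N, or if a joint passes its speed limit or range.

## Working session

There is one attempt and no reset: what is moved stays moved. The work goes in short steps, Python scripts to look and compute and a tool call to move; the robot and the scene stay as the last step left them, time stands still between calls to the robot, and variables do not carry over. Pictures are saved under pics/ and viewed, and the job is handed in when it is done.

Besides the shell and the picture viewer there is one more tool, called as name(argument=value, ...) on one line, values as JSON. send_rows: Moves the arm, as the interface text tells. Its arguments: {"type":"object","properties":{"increments":{"type":"string"},"grip_force":{"type":"number"}},"required":["increments"]}

```bash
ls; mkdir -p pics
python3 - <<'E'
from cell import bot,get_image
import cv2,numpy as np
s=bot.read_state();print({k:np.round(v,3).tolist() for k,v in s.items()})
for n in("top","side"):
    d=get_image(n);cv2.imwrite(f"pics/{n}0.png",d["frame"][:,:,::-1]);np.savez(f"{n}0.npz",**d)
    print(n,d["fx"],d["cx"],d["cy"],np.round(d["world_from_camera"],3).tolist())
E
```

```text
pics
{'clock': 0.0, 'joint_positions': [1.148, 0.241, 0.004, 1.335, 0.0, 1.571], 'qd': [0.0, -0.001, 0.0, 0.0, 0.0, 0.001], 'joint_torque': [0.001, -37.232, 25.241, 0.017, -0.0, -0.0], 'eef_pos': [0.205, 0.455, 0.249], 'eef_rot': [[-0.912, 0.41, -0.001], [0.41, 0.912, -0.002], [0.0, -0.002, -1.0]], 'ft_force': [-0.014, 1.081, -1.136], 'ft_torque': [-0.057, -0.012, 0.104], 'finger_gap': 0.086}
top 367.4963753740195 318.2476909233483 194.3242197654256 [[-0.004, -0.969, 0.248, 0.322], [-1.0, 0.004, -0.002, 0.003], [0.001, -0.248, -0.969, 0.978], [0.0, 0.0, 0.0, 1.0]]
side 378.59163305706664 320.7652052482384 200.89125074236136 [[0.827, -0.358, 0.434, 0.061], [-0.562, -0.543, 0.624, -0.719], [0.012, -0.76, -0.65, 0.816], [0.0, 0.0, 0.0, 1.0]]
```

View pics/top0.png

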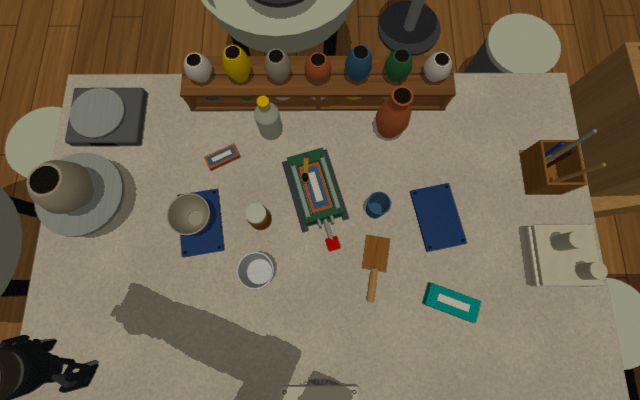

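View pics/side0.png

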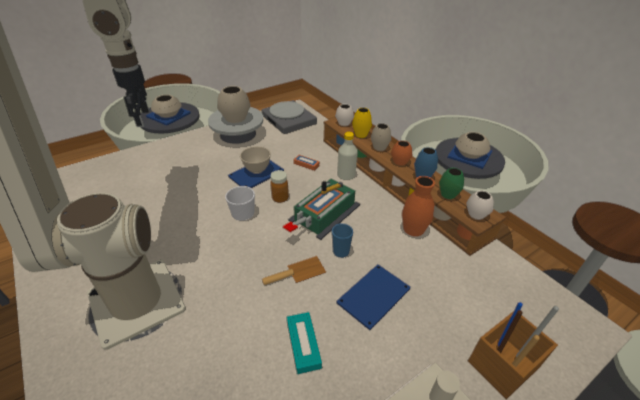

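The jig is in the middle of the top view: red pad at (333,243), knob near (305,177). The free bat is at the right, around (438,216), and the bowl's bat is at the left. Next I'll measure them.

```bash
cat > h.py <<'E'
import numpy as np,cv2
def pts(d,mask=None):
    z=d["z_map"];v,u=np.mgrid[:400,:640]
    P=np.stack([(u-d["cx"])/d["fx"]*z,(v-d["cy"])/d["fy"]*z,z],-1)
    W=d["world_from_camera"];return P@W[:3,:3].T+W[:3,3]
def ray(d,uv,h):
    W=d["world_from_camera"];r=W[:3,:3]@np.array([(uv[0]-d["cx"])/d["fx"],(uv[1]-d["cy"])/d["fy"],1]);t=(h-W[2,3])/r[2];return W[:3,3]+t*r
def hsv(d):return cv2.cvtColor(d["frame"],cv2.COLOR_RGB2HSV)
E
python3 - <<'E'
from h import *
for n in("top","side"):
    d=dict(np.load(n+"0.npz"));P=pts(d);H=hsv(d);z=d["z_map"]>0
    def rep(name,m,hs):
        m=(m).astype(np.uint8)
        k,l,st,c=cv2.connectedComponentsWithStats(m)
        for i in range(1,k):
            if st[i,4]>25:
                mm=l==i;q=P[mm&z];cs,_=cv2.findContours(mm.astype(np.uint8),0,2);r=cv2.minAreaRect(max(cs,key=len))
                b=cv2.boxPoints(r)
                print(n,name,st[i,4],c[i].round(1),"z",np.median(q,0).round(3), "ctr",ray(d,c[i],hs).round(4)[:2]);
                if name!="red":print("   box",[ray(d,x,hs)[:2].round(3).tolist() for x in b])
    h,s,v=H[...,0],H[...,1],H[...,2]
    roi=(P[...,0]>.2)&(P[...,0]<.8)&(abs(P[...,1])<.45)&(P[...,2]<.2)
    rep("red",roi&((h<4)|(h>176))&(s>190)&(v>120),.062)
    rep("blue",roi&(h>108)&(h<122)&(s>140)&(P[...,2]<.03),.012)
    rep("green",roi&(h>70)&(h<85)&(s>90)&(v<140),.062)
    im=d["frame"]
    if n=="top":cv2.imwrite("pics/tz.png",cv2.resize(im[130:270,260:480,::-1],None,fx=3.6,fy=3.6,interpolation=2))
    else:cv2.imwrite("pics/sz.png",cv2.resize(im[160:270,260:390,::-1],None,fx=5,fy=5,interpolation=2))
E
```

```text
top red 143 [332.6 243.3] z [ 0.431 -0.034  0.061] ctr [ 0.4305 -0.0335]
top blue 38 [444.  192.8] z [ 0.569 -0.34   0.01 ] ctr [ 0.5722 -0.3398]
   box [[0.585, -0.317], [0.597, -0.328], [0.566, -0.358], [0.555, -0.348]]
top blue 81 [419.1 194. ] z [ 0.569 -0.273  0.01 ] ctr [ 0.5691 -0.2719]
   box [[0.562, -0.244], [0.597, -0.272], [0.577, -0.296], [0.542, -0.268]]
top blue 436 [208.2 223.2] z [0.483 0.291 0.011] ctr [0.4912 0.2943]
   box [[0.41, 0.35], [0.591, 0.319], [0.569, 0.238], [0.391, 0.272]]
top blue 394 [445.7 211.8] z [ 0.527 -0.343  0.01 ] ctr [ 0.5196 -0.3398]
   box [[0.556, -0.276], [0.599, -0.324], [0.474, -0.425], [0.433, -0.377]]
top blue 506 [434.6 227.4] z [ 0.476 -0.307  0.01 ] ctr [ 0.4775 -0.3066]
   box [[0.515, -0.24], [0.555, -0.307], [0.436, -0.368], [0.398, -0.303]]
top blue 62 [185.3 239.4] z [0.449 0.353 0.011] ctr [0.4482 0.3516]
   box [[0.46, 0.364], [0.46, 0.335], [0.428, 0.332], [0.428, 0.361]]
top blue 63 [216.2 245.7] z [0.43  0.269 0.011] ctr [0.4313 0.2692]
   box [[0.444, 0.298], [0.451, 0.256], [0.423, 0.25], [0.416, 0.291]]
top green 130 
[... 233 characters left out ...]
042], [0.633, 0.031], [0.62, 0.075]]
top green 261 [322.5 213.5] z [ 0.507 -0.01   0.06 ] ctr [ 0.5061 -0.0089]
   box [[0.546, 0.053], [0.575, -0.045], [0.504, -0.063], [0.477, 0.033]]
side red 67 [290.  226.4] z [ 0.429 -0.041  0.063] ctr [ 0.4292 -0.0388]
side blue 327 [251.1 176.4] z [0.457 0.296 0.012] ctr [0.4679 0.2982]
   box [[0.414, 0.364], [0.585, 0.319], [0.543, 0.221], [0.383, 0.266]]
side blue 2034 [373. 297.] z [ 0.497 -0.328  0.012] ctr [ 0.4982 -0.3283]
   box [[0.416, -0.289], [0.596, -0.243], [0.594, -0.359], [0.425, -0.391]]
side green 639 [328.8 212.4] z [ 0.561 -0.036  0.042] ctr [ 0.5554 -0.051 ]
   box [[0.481, 0.025], [0.693, 0.027], [0.637, -0.108], [0.447, -0.101]]
```

```bash
sleep 1
```

```text
(no output)
```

View pics/tz.png

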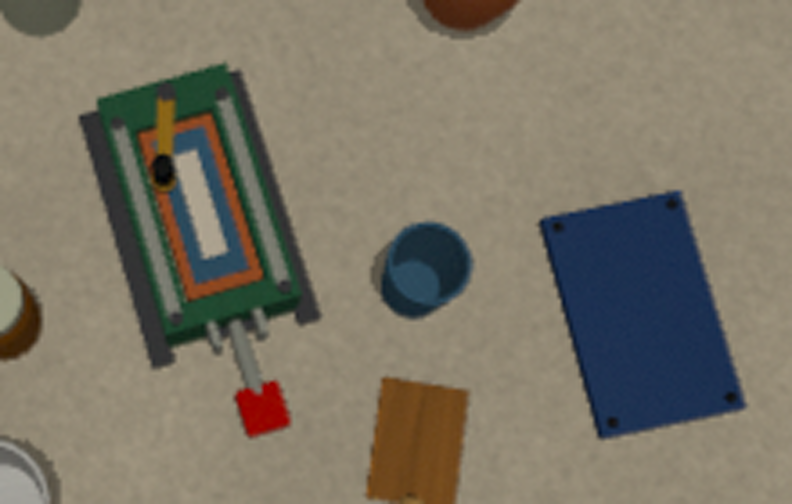

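View pics/sz.png

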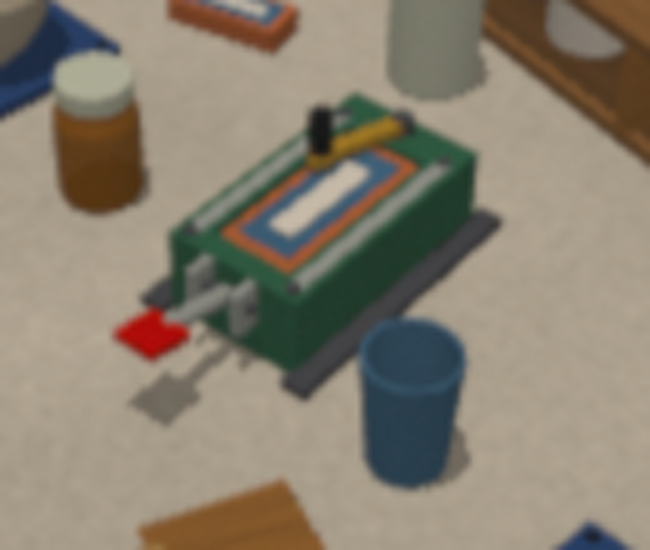

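Top crop: jig corners (98,98), (228,66), (300,297), (167,343). Bat corners: (541,219), (681,192), (744,407), (602,437). The knob is at (162,170), on the jig's left side (+y).

Run:
```python
from h import *
d=dict(np.load("top0.npz"));s=dict(np.load("side0.npz"));P=pts(d)
f=lambda u,h:ray(d,(u[0]/3.6+260-.36,u[1]/3.6+130-.36),h)[:2]
g=lambda u,h:ray(s,(u[0]/5+260-.4,u[1]/5+160-.4),h)[:2]
J=np.array([f(u,.062) for u in[(98,98),(228,66),(300,297),(167,343)]])
print("jig",J.round(3).tolist(),[np.linalg.norm(J[i]-J[i-1]).round(3) for i in range(4)])
ang=np.arctan2(*((J[0]+J[1]-J[2]-J[3])[::-1]));c=J.mean(0);print("yaw",ang,"origin",c-.0365*np.array([np.cos(ang),np.sin(ang)]))
a2=lambda p,q:np.arctan2(*(p-q)[::-1])
print([a2(J[0],J[3]),a2(J[1],J[2]),a2(J[0],J[1])-np.pi/2,a2(J[3],J[2])-np.pi/2])
Js=np.array([g(u,.062) for u in[(350,95),(475,155),(293,290),(172,232)]]);print("side jig",Js.round(3).tolist(), a2(Js[0],Js[3]),a2(Js[1],Js[2]))
B=np.array([f(u,.012) for u in[(541,219),(681,192),(744,407),(602,437)]])
print("bat",B.round(3).tolist(),[np.linalg.norm(B[i]-B[i-1]).round(3) for i in range(4)],B.mean(0),a2(B[0],B[3]),a2(B[1],B[2]),a2(B[0],B[1])-np.pi/2,a2(B[3],B[2])-np.pi/2)
print("knob top",f((162,160),.105),"bot",f((164,182),.073),"pivot",f((166,92),.073))
print("side knob top",g((321,110),.105),g((320,160),.073),"pivot",g((403,120),.073))
# tile outer corners at z=.06
T=np.array([f(u,.06) for u in[(140,133),(209,113),(263,277),(190,300)]]);print("tile",T.round(3).tolist(),T.mean(0),a2(T[0],T[3]),a2(T[1],T[2]),[np.linalg.norm(T[i]-T[i-1]).round(3) for i in range(4)])
# cylinders/obstacles clusters
for n,(u0,u1,v0,v1) in dict(cup=(362,392,188,222),jar=(243,275,198,232),vase=(372,415,82,142),bottle=(250,285,92,142),pot=(235,277,248,292),spat=(355,395,232,303),bowl=(165,213,190,238)).items():
    q=P[v0:v1,u0:u1].reshape(-1,3);q=q[q[:,2]>.015 if n!="spat" else q[:,2]>.006];print(n,len(q),q.min(0).round(3),q.max(0).round(3))
```

```text
jig [[0.659, 0.084], [0.684, -0.011], [0.51, -0.061], [0.477, 0.033]] [np.float64(0.189), np.float64(0.099), np.float64(0.181), np.float64(0.099)]
yaw 0.2764386532836868 origin [0.54711427 0.0011608 ]
[np.float64(0.2754523849730402), np.float64(0.2774683538364762), np.float64(0.2528120291444367), np.float64(0.33332207947452575)]
side jig [[0.653, 0.083], [0.683, -0.012], [0.516, -0.052], [0.484, 0.03]] 0.30257922199735154 0.23795940727478937
bat [[0.579, -0.248], [0.6, -0.355], [0.437, -0.386], [0.415, -0.281]] [np.float64(0.167), np.float64(0.11), np.float64(0.166), np.float64(0.107)] [ 0.50779457 -0.31772119] 0.20175330124871405 0.18742156300772617 0.1908469603623668 0.19982219582285943
knob top [0.59750692 0.0353453 ] bot [0.59117521 0.03501498] pivot [0.65922302 0.03389417]
side knob top [0.59521534 0.03444559] [0.58983799 0.02675668] pivot [0.65712429 0.03094924]
tile [[0.632, 0.053], [0.648, 0.003], [0.524, -0.035], [0.508, 0.017]] [0.57813399 0.00936785] 0.285468891105497 0.29850199307090297 [np.float64(0.13), np.float64(0.053), np.float64(0.129), np.float64(0.054)]
cup 386 [ 0.322 -0.178  0.015] [0.557 0.003 0.978]
jar 523 [0.322 0.003 0.016] [0.527 0.182 0.978]
vase 1833 [ 0.322 -0.259  0.015] [0.864 0.003 0.978]
bottle 1074 [0.322 0.003 0.015] [0.856 0.198 0.978]
pot 544 [0.321 0.003 0.015] [0.409 0.199 0.978]
spat 274 [ 0.288 -0.171  0.006] [0.44  0.003 0.978]
bowl 1396 [0.322 0.003 0.015] [0.558 0.38  0.978]
```

```bash
cat >> h.py <<'E'
from scipy.spatial.transform import Rotation as R
JO=np.array([.5494,.0009]);JY=.285
def jw(x,y):c,s=np.cos(JY),np.sin(JY);return JO+[c*x-s*y,s*x+c*y]
def inc(st,p,yaw=None):
    M=np.array(st["eef_rot"]);t=M.T@(np.array(p)-st["eef_pos"])*100
    if yaw is None: r=np.zeros(3)
    else:
        y=np.array([np.cos(yaw),np.sin(yaw),0]);z=np.array([0,0,-1.]);T=np.stack([np.cross(y,z),y,z],1)
        r=R.from_matrix(M.T@T).as_rotvec(degrees=True)
    return r.round(1).tolist(),t.round(2).tolist()
E
python3 - <<'E'
from h import *
from cell import bot
d=dict(np.load("top0.npz"));s=dict(np.load("side0.npz"))
print("bottle base",ray(d,(268,134),0),ray(s,(346,178),0),"top",ray(d,(263,101),.17))
P=pts(d)
for u,v in[(291,175),(296,190),(330,165),(303,200),(326,210),(311,180)]:print((u,v),P[v,u].round(3))
st=bot.read_state()
print("above",inc(st,[*jw(.114-.064*np.cos(.285),.064*np.sin(.285)),.17],1.148))
for th in(.285,.5,.7,.9,1.1,1.3,1.45,1.56):
    p=jw(.114-.064*np.cos(th),.064*np.sin(th));print(th,p.round(4),inc(st,[*p,.098]))
E
```

```text
bottle base [ 7.51243063e-01  1.44830637e-01 -1.11022302e-16] [0.75238713 0.11943966 0.        ] top [0.76294663 0.13489425 0.17      ]
(291, 175) [0.626 0.077 0.006]
(296, 190) [0.571 0.06  0.05 ]
(330, 165) [ 0.654 -0.031  0.007]
(303, 200) [0.542 0.041 0.061]
(326, 210) [ 0.515 -0.018  0.062]
(311, 180) [0.596 0.02  0.059]
above ([-0.1, -0.0, -0.0], [-52.89, -22.52, 7.99])
0.285 [0.5948 0.033 ] ([0.0, 0.0, 0.0], [-52.89, -22.51, 15.19])
0.5 [0.5963 0.0466] ([0.0, 0.0, 0.0], [-52.47, -21.2, 15.19])
0.7 [0.6002 0.0588] ([0.0, 0.0, 0.0], [-52.33, -19.93, 15.19])
0.9 [0.6065 0.0699] ([0.0, 0.0, 0.0], [-52.45, -18.66, 15.18])
1.1 [0.6149 0.0795] ([0.0, 0.0, 0.0], [-52.81, -17.43, 15.18])
1.3 [0.625  0.0873] ([0.0, 0.0, 0.0], [-53.42, -16.31, 15.18])
1.45 [0.6335 0.0918] ([0.0, 0.0, 0.0], [-54.01, -15.55, 15.18])
1.56 [0.6401 0.0942] ([0.0, 0.0, 0.0], [-54.51, -15.06, 15.18])
```

send_rows(increments="0 0 0 -5 -2 0 8.5; 0 0 0 -10.5 -4.5 0 8; 0 0 0 -16 -7 0 7; 0 0 0 -22 -9.5 0 6; 0 0 0 -28 -12 0 5; 0 0 0 -33.5 -14.3 0 5; 0 0 0 -39 -16.6 0 5; 0 0 0 -44.5 -19 0 5; 0 0 0 -49 -21 1 5; 0 0 0 -52 -22.2 3 5; 0 0 0 -52.9 -22.5 6 5; 0 0 0 -52.9 -22.5 8 5")

```text
clock: 1.6
eef_pos: [0.5949, 0.0325, 0.1678]
eef_rot: [[-0.911, 0.412, -0.003], [0.412, 0.911, -0.0], [0.003, -0.001, -1.0]]
ft_force: [0.6, -0.8, 0.2]
finger_gap: 0.0497
```

Run:
```python
from h import *
from cell import bot,get_image
st=bot.read_state();print(st["clock"],np.round(st["eef_pos"],4),st["finger_gap"],np.round(st["ft_force"],1))
print(inc(st,[*jw(.114-.064*np.cos(.285),.064*np.sin(.285)),.098],1.148))
d=get_image("wrist");cv2.imwrite("pics/w1.png",d["frame"][:,:,::-1]);print(np.round(d["hand_eye"],3).tolist())
```

```text
1.6 [0.5949 0.0325 0.1678] 0.049663123322766525 [ 0.6 -0.8  0.2]
([-0.1, -0.2, -0.1], [0.0, 0.04, 6.98])
[[-0.0, -0.952, -0.307, 0.078], [1.0, -0.0, 0.0, -0.001], [-0.0, -0.307, 0.952, -0.125], [0.0, 0.0, 0.0, 1.0]]
```

View pics/w1.png

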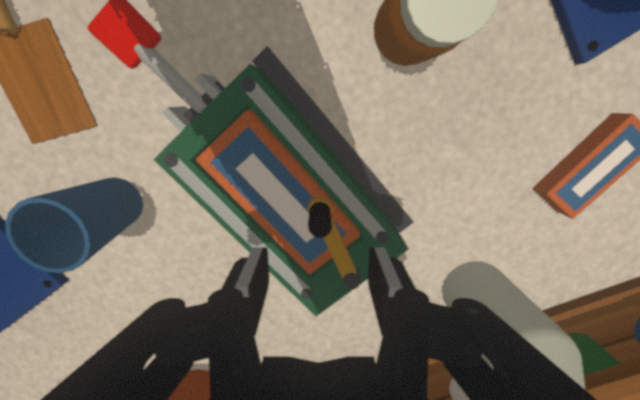

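Run:
```python
from h import *
from cell import bot,get_image
st=bot.read_state()
d=get_image("wrist");print(d["fx"],d["cx"],d["cy"])
M=np.eye(4);M[:3,:3]=st["eef_rot"];M[:3,3]=st["eef_pos"];d["world_from_camera"]=M@d["hand_eye"]
P=pts(d);f=d["frame"].astype(int)
m=(f.max(2)<45);m[:, :295]=0;m[:,345:]=0;m[:190]=0;m[245:]=0
q=P[m&(d["z_map"]>0)];v,u=np.nonzero(m);print(u.min(),u.max(),v.min(),v.max(),np.percentile(q,[5,50,95],axis=0).round(3).tolist())
print("top",ray(d,(320,208),.105),"bot",ray(d,(320,232),.073),"pivot",ray(d,(351,278),.073),"pad",ray(d,(125,33),.062))
```

```text
313.5712476537086 318.09368533448253 199.43759765289846
310 331 207 241 [[0.588, 0.028, 0.084], [0.592, 0.034, 0.106], [0.6, 0.039, 0.107]]
top [0.58172615 0.03822807 0.105     ] bot [0.6092594  0.02594277 0.073     ] pivot [0.65522911 0.0321323  0.073     ] pad [ 0.43199702 -0.03467622  0.062     ]
```

send_rows(increments="0 0 0 0 0 3 5; 0 0 0 0 0 5.5 5; 0 0 0 0 0 7 5; 0 0 0 0 0 7 3.5; 0 0 0 0 0 7 2.4; 0 0 0 0 0 7 2.4; 0 0 0 0.2 0.6 7 2.4; 0 0 0 0.4 1.3 7 2.4; 0 0 0 0.5 2 7 2.4; 0 0 0 0.55 2.6 7 2.4", grip_force=20)

```text
clock: 2.95
eef_pos: [0.6009, 0.0604, 0.1002]
eef_rot: [[-0.912, 0.41, -0.0], [0.41, 0.912, 0.0], [0.0, -0.0, -1.0]]
ft_force: [-1.5, -0.4, 0.2]
finger_gap: 0.024
```

send_rows(increments="0 0 0 0 0.6 0 2.4; 0 0 0 -0.1 1.25 0 2.4; 0 0 0 -0.25 1.9 0 2.4; 0 0 0 -0.5 2.5 0 2.4; 0 0 0 -0.75 3.1 0 2.4; 0 0 0 -1.1 3.6 0 2.4; 0 0 0 -1.4 4.05 0 2.4; 0 0 0 -1.7 4.4 0 2.4; 0 0 0 -2.1 4.8 0 2.4; 0 0 0 -2.1 4.8 0 2.4")

```text
clock: 4.2
eef_pos: [0.6404, 0.095, 0.1003]
eef_rot: [[-0.912, 0.41, 0.001], [0.41, 0.912, 0.0], [-0.001, 0.001, -1.0]]
ft_force: [0.0, 0.3, 1.1]
finger_gap: 0.0242
```

Run:
```python
from h import *
from cell import bot,get_image
d=get_image("wrist");cv2.imwrite("pics/w2.png",d["frame"][:,:,::-1])
d=get_image("top");cv2.imwrite("pics/t2.png",cv2.resize(d["frame"][130:270,230:400,::-1],None,fx=3.6,fy=3.6))
```

```text
(no output)
```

View pics/w2.png

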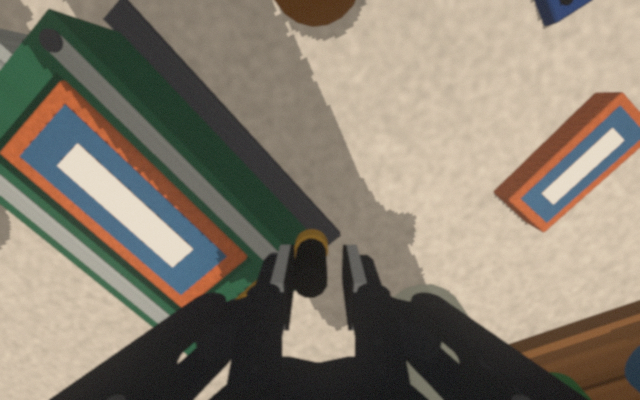

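The knob sits between the fingers at (310,265), and the arm has swung off the tile. I'll rise, close and move over the red pad.

send_rows(increments="0 0 0 0 0 -3 2.4; 0 0 0 0 0 -6 2.4; 0 0 -8 1.5 -3 -7.5 2; 0 0 -16 4 -6.5 -7.5 1; 0 0 -24 7 -10.5 -7.5 0; 0 0 -32 10 -15 -7.5 0; 0 0 -40.6 12.5 -18.5 -7.5 0; 0 0 -40.6 13.8 -20.3 -6 0; 0 0 -40.6 13.8 -20.3 -4 0; 0 0 -40.6 13.8 -20.3 -4 0")

```text
clock: 5.55
eef_pos: [0.4293, -0.0337, 0.1397]
eef_rot: [[-0.96, -0.281, -0.002], [-0.281, 0.96, 0.0], [0.002, 0.001, -1.0]]
ft_force: [0.2, 0.6, 0.2]
finger_gap: -0.0003
```

Run:
```python
from h import *
from cell import bot,get_image
st=bot.read_state();print(st["eef_pos"])
for x,z in((-.123,.081),(-.120,.047)):print(inc(st,[*jw(x,0),z],JY+np.pi/2))
M=np.eye(4);M[:3,:3]=st["eef_rot"];M[:3,3]=st["eef_pos"]
d=get_image("wrist");d["world_from_camera"]=M@d["hand_eye"];cv2.imwrite("pics/w3.png",d["frame"][:,:,::-1])
d=get_image("side");cv2.imwrite("pics/s3.png",cv2.resize(d["frame"][130:270,230:400,::-1],None,fx=3.6,fy=3.6))
```

```text
[ 0.42932376 -0.03374398  0.13965265]
([0.0, -0.1, 0.0], [-0.21, -0.06, 5.86])
([0.0, -0.1, 0.0], [-0.51, -0.06, 9.26])
```

View pics/s3.png

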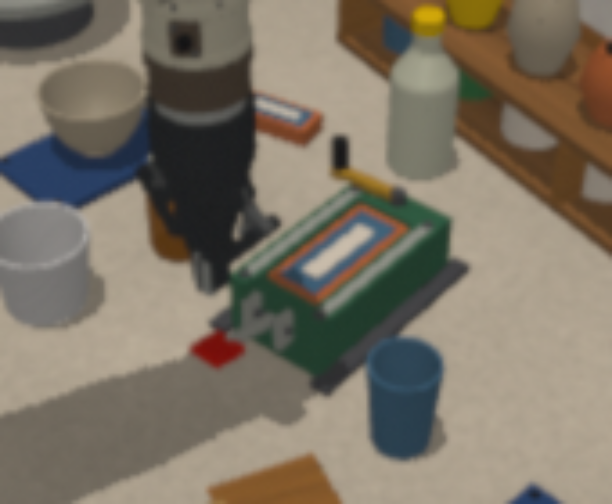

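View pics/w3.png

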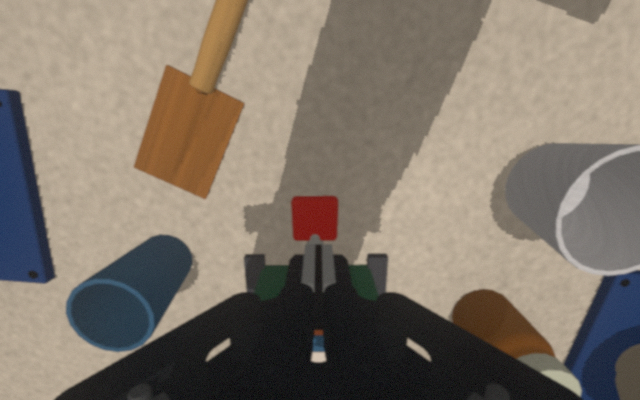

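Hold-down arm clear at the back-left (340,150 in the crop). The red pad (315,218) is under the closed fingers, so I'll press.

send_rows(increments="0 0 0 -0.1 0 2.5 0; 0 0 0 -0.2 0 4.5 0; 0 0 0 -0.2 0 5.5 0; 0 0 0 -0.2 0 6 0; 0 0 0 -0.3 0 6.6 0; 0 0 0 -0.3 0 7.2 0; 0 0 0 -0.3 0 7.8 0; 0 0 0 -0.4 0 8.3 0; 0 0 0 -0.4 0 8.7 0; 0 0 0 -0.4 0 9 0; 0 0 0 -0.4 0 9.2 0; 0 0 0 -0.4 0 9.3 0")

```text
clock: 7.15
eef_pos: [0.434, -0.0329, 0.0501]
eef_rot: [[-0.959, -0.282, -0.0], [-0.282, 0.959, -0.001], [0.001, -0.001, -1.0]]
ft_force: [-11.3, -0.4, 29.8]
finger_gap: -0.0002
```

Run:
```python
from h import *
from cell import bot,get_image
d=get_image("side");cv2.imwrite("pics/s4.png",cv2.resize(d["frame"][130:270,230:400,::-1],None,fx=3.6,fy=3.6))
```

```text
(no output)
```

View pics/s4.png

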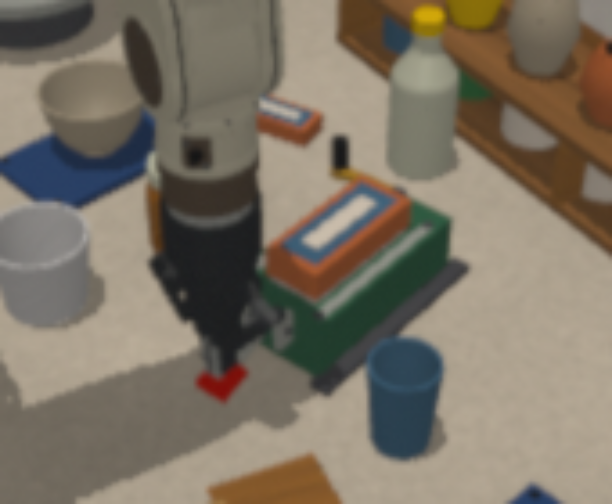

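The tile has risen, and 30 N on the lever means it is at its stop. I'll back off and check the tile height from above.

send_rows(increments="0 0 0 0 0 -1 0; 0 0 0 0.5 0 -4 2; 0 0 0 0.5 0 -8 5; 0 0 0 -2 0 -11 8.5; 0 0 0 -5 0 -12 8.5; 0 0 0 -5 0 -12 8.5")

```text
clock: 7.95
eef_pos: [0.4857, -0.018, 0.1693]
eef_rot: [[-0.959, -0.283, 0.006], [-0.283, 0.959, -0.0], [-0.005, -0.002, -1.0]]
ft_force: [-0.6, -0.6, 0.5]
finger_gap: 0.0849
```

Run:
```python
from h import *
from cell import bot,get_image
st=bot.read_state()
M=np.eye(4);M[:3,:3]=st["eef_rot"];M[:3,3]=st["eef_pos"]
d=get_image("wrist");d["world_from_camera"]=M@d["hand_eye"];cv2.imwrite("pics/w5.png",d["frame"][:,:,::-1])
P=pts(d)
m=(P[...,2]>.085)&(P[...,2]<.1)&(d["z_map"]>.1)
m=m&(np.linalg.norm(P[...,:2]-jw(.03,0),axis=-1)<.08)
q=P[m];print("wrist",len(q),np.median(q,0))
d=get_image("top");P=pts(d);m=(P[...,2]>.083)&(P[...,2]<.1)&(np.linalg.norm(P[...,:2]-jw(.03,0),axis=-1)<.08)
q=P[m];print("top",len(q),np.median(q,0));print(cv2.minAreaRect(q[:,:2].astype(np.float32)*1000))
f=hsv(d);r=((f[...,0]<4)|(f[...,0]>176))&(f[...,1]>190)&(f[...,2]>90)&(abs(P[...,0]-.43)<.04)&(abs(P[...,1]+.034)<.04)
print("pad",np.median(P[r],0),r.sum())
cv2.imwrite("pics/t5.png",cv2.resize(d["frame"][130:270,230:400,::-1],None,fx=3.6,fy=3.6))
print(inc(st,[*jw(.03,0),.087],JY+np.pi/2))
```

```text
wrist 7671 [ 5.53566788e-01 -4.47284688e-05  9.39387039e-02]
top 0 [nan nan nan]
((0.0, 0.0), (0.0, 0.0), 0.0)
pad [nan nan nan] 0
([-0.1, 0.3, 0.1], [-9.6, 0.02, 8.28])
  return _methods._mean(a, axis=axis, dtype=dtype,
  ret = um.true_divide(
```

View pics/w5.png

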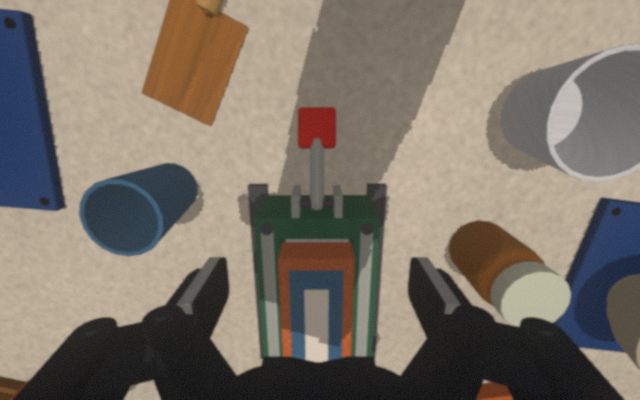

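View pics/t5.png

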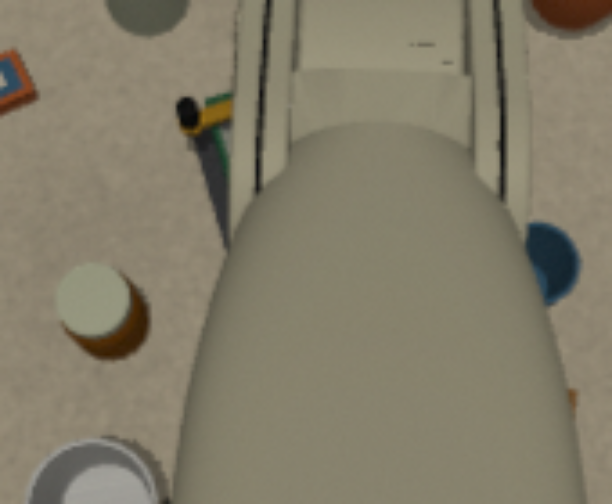

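Tile top measures z ≈ 0.094, as expected for fully raised, and it is centred between the jaws. Going to grasp.

send_rows(increments="0 0 0 -4 0 0 8.5; 0 0 0 -8 0 0 8.5; 0 0.3 0 -9.6 0 2 8.5; 0 0.3 0 -9.6 0 5 8.5; 0 0.3 0 -9.6 0 7 8.5; 0 0.3 0 -9.6 0 8.1 8.5; 0 0.3 0 -9.6 0 8.1 8.5", grip_force=40)

```text
clock: 8.93
eef_pos: [0.5733, 0.0084, 0.0854]
eef_rot: [[-0.959, -0.282, -0.008], [-0.282, 0.96, -0.002], [0.008, 0.001, -1.0]]
ft_force: [-0.2, 0.6, -0.1]
finger_gap: 0.0848
```

Run:
```python
from h import *
from cell import bot,get_image
st=bot.read_state()
M=np.eye(4);M[:3,:3]=st["eef_rot"];M[:3,3]=st["eef_pos"]
d=get_image("wrist");d["world_from_camera"]=M@d["hand_eye"];cv2.imwrite("pics/w6.png",d["frame"][:,:,::-1])
d=get_image("side");cv2.imwrite("pics/s6.png",cv2.resize(d["frame"][130:270,230:400,::-1],None,fx=3.6,fy=3.6))
```

```text
(no output)
```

View pics/w6.png

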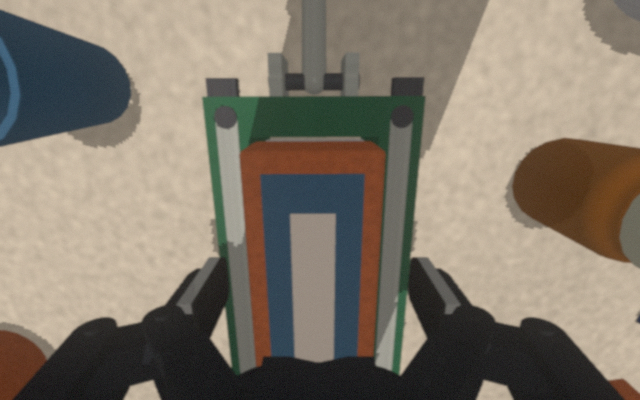

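View pics/s6.png

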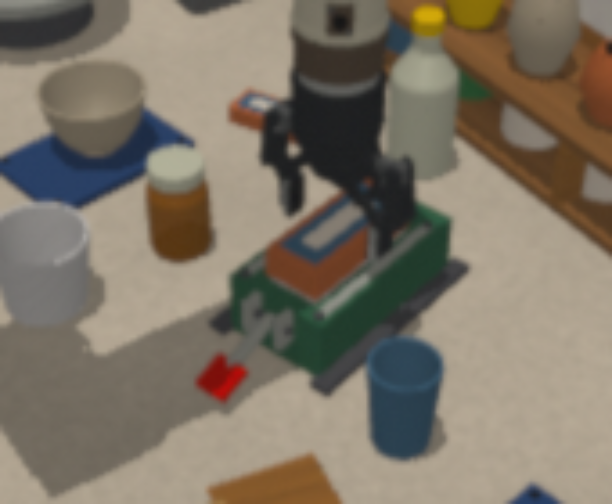

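Run:
```python
from h import *
from cell import bot
st=bot.read_state();print(st["eef_pos"],np.round(st["eef_rot"],4).tolist())
print(inc(st,[*jw(.03,0),.085],JY+np.pi/2))
```

```text
[0.57477737 0.00848716 0.08701896] [[-0.9595, -0.2817, -0.0041], [-0.2817, 0.9595, -0.0015], [0.0044, -0.0003, -1.0]]
([-0.0, -0.3, 0.0], [-0.35, -0.01, 0.2])
```

send_rows(increments="0 -0.3 0 -0.3 0 0.1 8.5; 0 -0.3 0 -0.3 0 0.1 7; 0 -0.3 0 -0.3 0 0.1 6; 0 -0.3 0 -0.3 0 0.1 5.4; 0 -0.3 0 -0.3 0 0.1 5; 0 -0.3 0 -0.3 0 0.1 5; 0 -0.3 0 -0.3 0 0.1 5; 0 -0.3 0 -0.3 0 0.1 5; 0 -0.3 0 -0.3 0 -0.6 5; 0 -0.3 0 -0.3 0 -1.8 5; 0 -0.3 0 -0.3 0 -3 5; 0 -0.3 0 -0.3 0 -4 5", grip_force=50)

```text
clock: 10.52
eef_pos: [0.5778, 0.0097, 0.1273]
eef_rot: [[-0.959, -0.282, 0.001], [-0.282, 0.959, 0.0], [-0.001, -0.0, -1.0]]
ft_force: [0.3, -0.1, -2.2]
finger_gap: 0.0549
```

Run:
```python
from h import *
from cell import bot,get_image
d=get_image("wrist");cv2.imwrite("pics/w7.png",d["frame"][:,:,::-1])
d=get_image("side");cv2.imwrite("pics/s7.png",cv2.resize(d["frame"][130:270,230:400,::-1],None,fx=3.6,fy=3.6))
st=bot.read_state();print(st["eef_pos"],st["ft_force"],np.round(st["eef_rot"],4).tolist(),st["finger_gap"])
print(inc(st,[.508,-.3175,.127],.195+np.pi/2))
```

```text
[0.57872549 0.00964117 0.12808652] [ 1.1704429  -0.57353387 -3.16839889] [[-0.9594, -0.282, 0.0032], [-0.282, 0.9594, 0.0001], [-0.0031, -0.0008, -1.0]] 0.054978364378726476
([-0.0, 0.2, 5.2], [16.01, -29.39, 0.08])
```

View pics/s7.png

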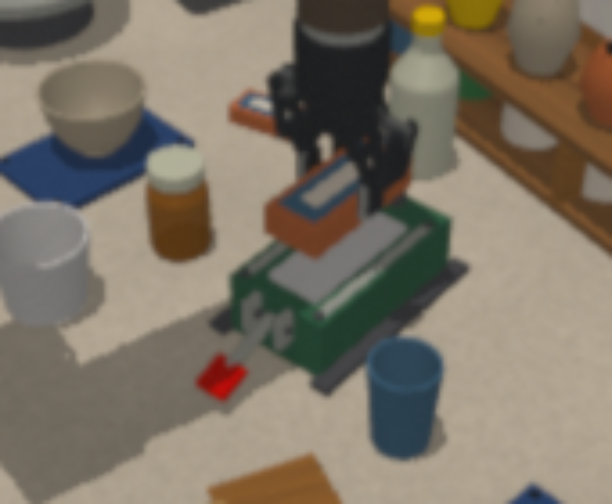

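View pics/w7.png

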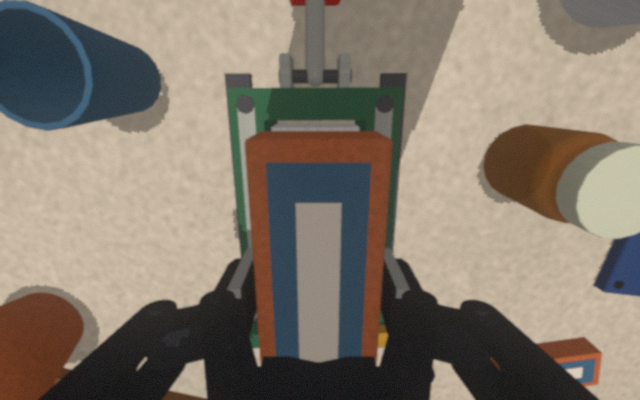

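The tile is held level. I'll carry it over the cup to above the bat.

send_rows(increments="0 0 0 0 0 -2 5; 0 0 0 0.5 -1 -4 5; 0 0 1 2 -3.5 -4.5 5; 0 0 2 4 -7.5 -4.5 5; 0 0 3 6.5 -12 -4.5 5; 0 0 4 9 -16.5 -4.5 5; 0 0 5 11.5 -21 -4.5 5; 0 0 5.2 13.8 -25.2 -4 5; 0 0.2 5.2 15.3 -28 -2 5; 0 0.2 5.2 16 -29.4 0 5; 0 0.2 5.2 16 -29.4 2 5; 0 0.2 5.2 16 -29.4 2 5")

```text
clock: 12.12
eef_pos: [0.5052, -0.3169, 0.104]
eef_rot: [[-0.981, -0.193, -0.008], [-0.193, 0.981, 0.002], [0.007, 0.004, -1.0]]
ft_force: [-0.5, -0.1, -3.1]
finger_gap: 0.0551
```

Run:
```python
from h import *
from cell import bot,get_image
d=get_image("top");cv2.imwrite("pics/t8.png",cv2.resize(d["frame"][130:270,350:520,::-1],None,fx=3.6,fy=3.6))
d=get_image("wrist");st=bot.read_state();cv2.imwrite("pics/w8.png",d["frame"][:,:,::-1])
M=np.eye(4);M[:3,:3]=st["eef_rot"];M[:3,3]=st["eef_pos"];d["world_from_camera"]=M@d["hand_eye"];np.savez("w8.npz",**d)
print(st["eef_pos"],st["ft_force"],np.round(st["eef_rot"],4).tolist(),st["finger_gap"])
print(inc(st,[.508,-.3175,.0355],.195+np.pi/2))
```

```text
[ 0.50706239 -0.3175029   0.10650582] [ 1.03500656  0.1801955  -2.69226225] [[-0.981, -0.1941, -0.0035], [-0.1941, 0.981, -0.0007], [0.0036, 0.0, -1.0]] 0.055135245793674056
([0.0, -0.2, 0.0], [-0.12, -0.02, 7.1])
```

View pics/w8.png

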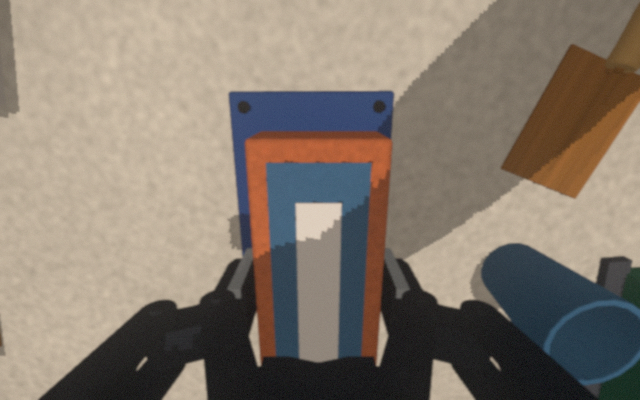

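View pics/t8.png

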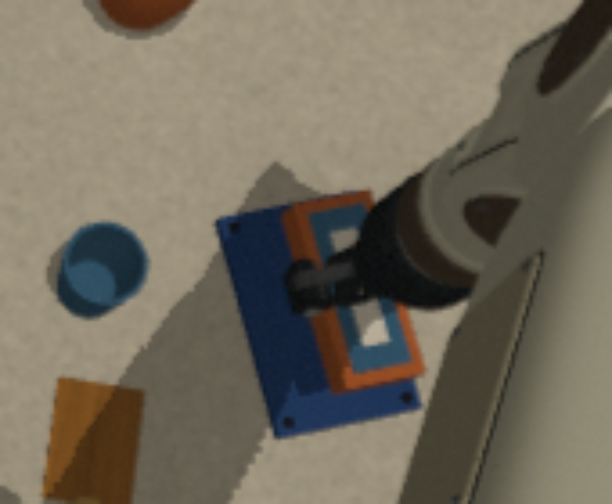

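The bat's near edge shows at (230,93) to (392,92) with the tile held above it. I'll cross-check the bat's centre from this view.

Run:
```python
from h import *
d=dict(np.load("w8.npz"))
a,b=ray(d,(230,93),.012)[:2],ray(d,(392,92),.012)[:2]
print(a,b,np.linalg.norm(a-b)); m=(a+b)/2; u=(b-a)/np.linalg.norm(b-a); yaw=np.arctan2(u[1],u[0])-np.pi/2
n=np.array([np.cos(.195),np.sin(.195)]);print(yaw,"centre",m+.085*n)
P=pts(d);m=d["z_map"]>0
t=[ray(d,p,.114)[:2] for p in[(247,141),(391,141)]];print("tile end",t,np.linalg.norm(t[0]-t[1]),"tile ctr",(t[0]+t[1])/2+.065*n,P[150,318],P[200,318])
```

```text
[ 0.43832314 -0.39200266] [ 0.41685823 -0.28665615] 0.10751106999646128
0.20100381975349313 centre [ 0.51097973 -0.32285925]
tile end [array([ 0.45058215, -0.35691573]), array([ 0.44018661, -0.30433412])] 0.053599381111425155 tile ctr [ 0.50915248 -0.3180301 ] [ 0.44868264 -0.33035138  0.11438531] [ 0.46805332 -0.32652414  0.11408905]
```

Run:
```python
from h import *
for n in("side","top"):
    d=dict(np.load(n+"0.npz"));H=hsv(d);P=pts(d)
    m=((H[...,0]>105)&(H[...,0]<125)&(H[...,1]>110)&(np.linalg.norm(P[...,:2]-[.508,-.32],axis=-1)<.13)).astype(np.uint8)
    m=cv2.morphologyEx(m,cv2.MORPH_CLOSE,np.ones((7,7)))
    v,u=np.nonzero(m);w=np.array([ray(d,p,.012)[:2] for p in zip(u,v)])
    print(n,len(u),"centroid",w.mean(0),cv2.minAreaRect((w*1000).astype(np.float32)))
    q=P[(m>0)&(abs(P[...,2]-.012)<.006)];print(cv2.minAreaRect((q[:,:2]*1000).astype(np.float32)))
```

```text
side 2311 centroid [ 0.50137551 -0.32551575] ((505.04779052734375, -323.1068115234375), (167.40859985351562, 106.32678985595703), 11.641829490661621)
((505.72161865234375, -321.944580078125), (168.32945251464844, 106.59265899658203), 11.591670989990234)
top 2492 centroid [ 0.50619693 -0.31639106] ((507.8854064941406, -316.3682861328125), (166.8074493408203, 108.72632598876953), 11.410547256469727)
((508.526123046875, -317.68670654296875), (167.3244171142578, 108.4533920288086), 11.405674934387207)
```

Four estimates average to a bat centre of about (0.508, -0.3205) and yaw 0.20. I'll shift 3 mm and lower gently.

send_rows(increments="0 0 -0.3 -0.1 -0.3 1.5 5; 0 0 -0.3 -0.1 -0.3 3.5 5; 0 0 -0.3 -0.1 -0.3 5 5; 0 0 -0.3 -0.1 -0.3 6 5; 0 0 -0.3 -0.1 -0.3 6.4 5; 0 0 -0.3 -0.1 -0.3 6.7 5; 0 0 -0.3 -0.1 -0.3 6.7 5; 0 0 -0.3 -0.1 -0.3 6.7 5")

```text
clock: 13.22
eef_pos: [0.5086, -0.3207, 0.0398]
eef_rot: [[-0.98, -0.199, -0.003], [-0.199, 0.98, -0.001], [0.003, -0.001, -1.0]]
ft_force: [-0.1, 0.1, -3.4]
finger_gap: 0.055
```

Run:
```python
from h import *
from cell import bot,get_image
d=get_image("side");cv2.imwrite("pics/s9.png",cv2.resize(d["frame"][220:360,290:460,::-1],None,fx=3.6,fy=3.6))
st=bot.read_state()
print(st["eef_pos"],st["ft_force"],np.round(st["eef_rot"],4).tolist(),st["finger_gap"])
print(inc(st,[.508,-.3205,.0355],.2+np.pi/2))
```

```text
[ 0.50863333 -0.3206596   0.0398197 ] [ 0.58806275 -0.18597759 -3.32263358] [[-0.98, -0.1989, -0.0025], [-0.1989, 0.98, -0.0014], [0.0028, -0.0008, -1.0]] 0.05490234690383893
([-0.0, -0.2, 0.0], [0.06, 0.03, 0.43])
```

View pics/s9.png

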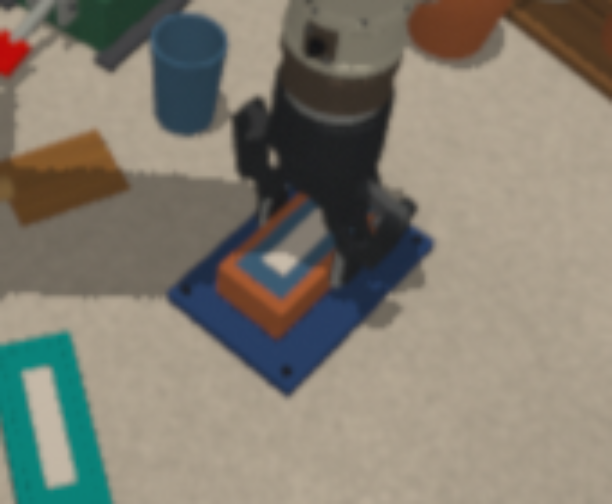

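send_rows(increments="0 -0.2 0 0 0 0.15 5; 0 -0.2 0 0 0 0.3 5; 0 -0.2 0 0 0 0.3 5")

```text
clock: 13.65
eef_pos: [0.5082, -0.3204, 0.0362]
eef_rot: [[-0.98, -0.199, -0.0], [-0.199, 0.98, -0.0], [0.0, -0.0, -1.0]]
ft_force: [-0.3, -0.3, -3.3]
finger_gap: 0.055
```

send_rows(increments="0 0 0 0 0 0.1 5; 0 0 0 0 0 0.1 5; 0 0 0 0 0 0.15 5; 0 0 0 0 0 0.15 5")

```text
clock: 14.15
eef_pos: [0.5083, -0.3205, 0.036]
eef_rot: [[-0.98, -0.199, 0.0], [-0.199, 0.98, -0.001], [-0.0, -0.001, -1.0]]
ft_force: [-3.3, 2.3, 6.8]
finger_gap: 0.0547
```

Contact: the force swung by about +10 N. I'll ease off and release.

send_rows(increments="0 0 0 0 0 -0.1 5; 0 0 0 0 0 -0.1 5.6; 0 0 0 0 0 -0.1 6.2; 0 0 0 0 0 -0.1 7.5; 0 0 0 0 0 -0.1 8.5; 0 0 0 0 0 -0.1 8.5; 0 0 0 0 0 -1.5 8.5; 0 0 0 0 0 -4 8.5; 0 0 0 0 0 -8 8.5; 0 0 0 0 0 -13 8.5; 0 0 0 0 0 -18 8.5; 0 0 0 0 0 -20 8.5", grip_force=20)

```text
clock: 15.65
eef_pos: [0.5096, -0.3212, 0.2403]
eef_rot: [[-0.98, -0.199, 0.007], [-0.199, 0.98, -0.004], [-0.006, -0.006, -1.0]]
ft_force: [0.2, -0.2, 0.1]
finger_gap: 0.085
```

Run:
```python
from h import *
from cell import bot,get_image
d=get_image("side");cv2.imwrite("pics/s10.png",d["frame"][:,:,::-1])
d=get_image("wrist");st=bot.read_state();cv2.imwrite("pics/w10.png",d["frame"][:,:,::-1])
M=np.eye(4);M[:3,:3]=st["eef_rot"];M[:3,3]=st["eef_pos"];d["world_from_camera"]=M@d["hand_eye"]
P=pts(d);r=np.linalg.norm(P[...,:2]-[.508,-.3205],axis=-1)<.12
for lo,hi in((.034,.05),(.006,.02)):
    q=P[r&(P[...,2]>lo)&(P[...,2]<hi)];
    if lo<.03:
        H=hsv(d);q=P[r&(P[...,2]>lo)&(P[...,2]<hi)&(H[...,0]>105)&(H[...,0]<125)&(H[...,1]>110)]
    print(len(q),np.median(q[:,2]),cv2.minAreaRect((q[:,:2]*1000).astype(np.float32)))
```

```text
6346 0.04144072529608028 ((508.84503173828125, -320.75628662109375), (129.82444763183594, 56.20956802368164), 11.499361038208008)
3577 0.01109493823689861 ((507.546875, -322.0918884277344), (163.79275512695312, 104.93367767333984), 11.4022216796875)
```

View pics/s10.png

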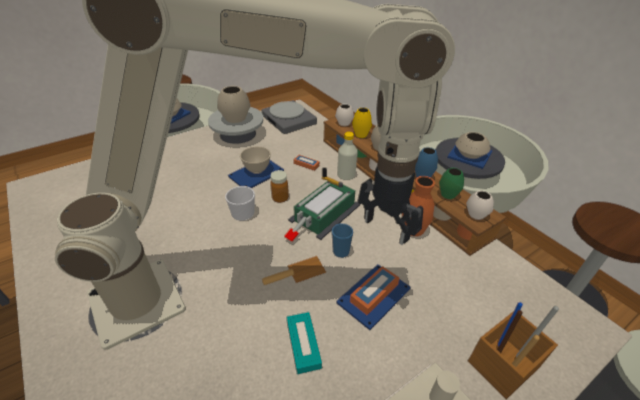

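View pics/w10.png

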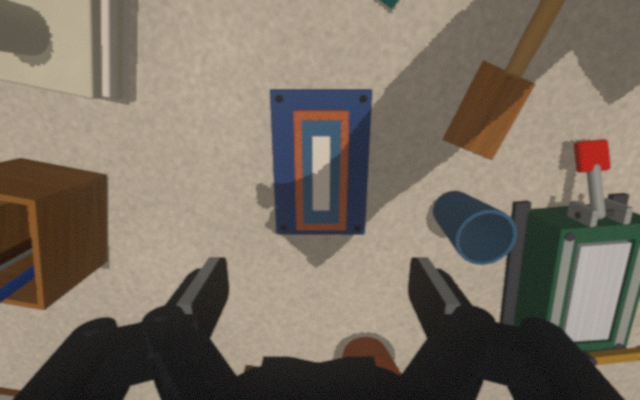

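The tile lies face up at (0.5088, -0.3208). The bat's centre in the same view is (0.5075, -0.3221), and the two are aligned within 0.1°. The robot is clear, so I'm handing in.

Run:
```python
from cell import bot
print(bot.hand_in(),bot.read_state()["clock"])
```

```text
the job is handed in; nothing more can be done
the job is handed in; nothing more can be done
```

The job is done and handed in at about 16 s of the 72 s allowed; the hand-in reports no verdict.

- **Hold-down arm:** I swung it to about +1.5 rad on the jig's +y side, well clear of the tile.
- **Ejector lever:** I pressed the red lever to its stop, peaking near 30 N. The tile rose by itself, its top at z ≈ 0.094 m against the expected 0.092 m.
- **Placing:** I gripped the tile at 50 N, carried it over the cup and lowered it onto the empty bat. It touched down with about 10 N, and I let go.

**Last checks:**
- **Tile:** It lies face up on the bat, its top at z = 0.041 m (expected 0.042 m). It is within 2 mm of the bat's centre and 0.1° of its direction, as measured in one wrist view.
- **Robot:** The gripper is open and touching nothing, with the tool at z = 0.24 m.
- **Other objects:** The pots, jars and spatula look unmoved in the final side picture. I compared them only by eye and did not measure them again.
- **Disagreement:** The separate views put the bat's centre up to about 6 mm apart. I aimed for roughly their average.

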